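Hold a probe centred in the guide bush

ROBOT

A 6-joint arm with a two-finger parallel gripper is mounted at the origin on a cart in front of the work surface, level with it; the furniture and walls round the work are solid. World frame = base frame: x ahead of the robot, y to its left, z up, the work surface at z = 0. Lengths are in m, angles in degrees, forces in N, time in s.
With the tool pointing down it reaches from about 0.325 to 0.85 m from the base axis. Payload 15.5 kg.
Tool frame: the origin (TCP) lies at the very end of the fingers, on their centre line; the grasp point (between the pads) lies 19 mm behind it; z points along the fingers, y is the line along which they close (so a half turn about z gives the same grasp; the last joint's range is limited). The gripper opens to 91 mm and grips with 3 to 60 N. Pads are 32 mm wide; open, the fingers measure 118 mm over their backs; the gripper's body (76 mm by 178 mm) begins 60 mm behind the grasp point.
Start: joints at [-79.441, 28.281, 77.091, -0, 74.628, -5.472], TCP at [0.173, -0.601, 0.214] pointing down, gripper open.
Joint ranges: [-166.48, 166.48], [-47.26, 123.95], [12.59, 153.08], [-70.14, 250.14], [6.76, 159.57], [-176.63, 176.63]. Speed limits (degrees/s): [108.29, 108.29, 147.25, 172.46, 172.46, 172.46].

INTERFACE

Orientations are given as [roll, pitch, yaw] about the fixed x, y, z axes, in that order (R = Rz(yaw) Ry(pitch) Rx(roll)).
In Python, from station import status, eyes, r gives the robot as it stands. The module is installed in compiled form; this text tells all that it offers.
- The arm moves only by the shell command python3 -m handwheel 'ROWS' [FORCE]. ROWS is text: rows parted by semicolons, each of 7 numbers parted by spaces: the opening, from 0 (shut) to 1 (fully open), then the shift along the tool's x, y, z as a fraction of full scale, then the turn, a rotation vector about the tool's x, y, z as a fraction of full scale. In form: fingers dx dy dz ax ay az; .... A call has 1 to 20 rows; each row shifts and turns the commanded pose from where the row before left it, along the tool's axes as they then stand; what a row does not reach is not made up. Full scale, the value 1, is 30 mm for a shift and 0.08 rad for a turn. A row lasts 1/8 s, in which the tool goes at most 62.5 mm and 10.7 degrees, less where a joint would pass 70% of its speed; a pose out of reach is approached as far as the arm can. A call with a number of a shift or a turn outside -1 to 1 is refused whole. A call with a gripper value outside its range is refused whole. The fingers move at their own pace and stop on an object; FORCE is the grip in N (left out, the last holds). Time passes only in rows, so rows that do not move let the fingers close. It gives the time, the measured TCP pose, the force, the opening and the grip force at its end, in the units of the state.
- status.get_state(): the state, without advancing time (a new reading comes with each control period).
- eyes.grab_frame(name): name is "side" or "top"; returns a dict with "color" (400x640x3 uint8, red, green, blue), "intrinsics" (3x3 intrinsics, pixels), "origin" and "orientation" of the camera in the world. Camera axes: x right, y up, looking along -z (the intrinsics and any distortion apply to the point x, -y, -z); pixel columns grow to the right and rows downward; lengths in m; the calibration is good to about 2 mm. A picture is of the moment at which its call begins. There is no depth.
- r.finish_job(): hands the job in; it is judged then, once.
The state is a dict: "time": time; "qpos": joint angles; "joint_velocities": joint speeds; "joint_torque": joint torques, N m; "position": TCP position; "ee_rot": TCP orientation; "ft_force": force on the tool from outside, world axes, zero at the start; "moment": the same for the moment, N m; "grip_width": finger opening in m; "grip_force": force on a finger pad.
Only numpy, scipy, OpenCV 4.12 (cv2) and the standard library are available. Lean on these libraries where they do the work, as an engineer would, in place of code of your own. Each camera call takes 0.05 s, during which the arm holds its last target. There are 200 camera calls.

TASK

Lift the blue dust cap off the brass guide bush and set it down gently on the bench top, upright on its rim, and let go of it. Then draw the probe out of the green block by its black head and lower it upright through the guide bush, without ever touching the stand, until the red ring on its stem is level with the top of the bush. Finish while still holding it there, still and centred in the bore; leave the other things on the bench undisturbed.

Things in the scene. Friction and masses are not known exactly. Their poses are not given: they have to be found in the camera images.
- guide_stand: Fixed stand: aluminium base 90 x 110 x 10 mm, two steel columns at own y = +-42 mm, grey bridge plate 54 x 106 mm at heights 76 to 88 mm (screw heads to 92), and through it an upright brass guide bush, outside diameter 34, bore 22 mm, from 66 to 100 mm high. Below it a black sensor pad, top at 13 mm. Origin: centre of the underside, on the bush axis; z up.
- guide_mouth (a point): Centre of the top end of the guide bush's bore, 100 mm above the bench.
- dust_cap: Loose blue dust cap, 40 g, over the bush at the start (1.5 mm play, lifts straight off; origin then 90 mm above the bench). Disc 45 mm across, hollow skirt 10 mm deep below it, and on top an upright square knob 20 x 20 mm, sides along x and y, from 14 to 46 mm above the rim. Origin: centre of the skirt's lower rim; z up.
- probe: Loose probe, 50 to 100 g, in the green block at the start with its tip 20 mm above the bench: steel stem 10 mm in diameter, 120 mm long, then a square black head 20 x 20 mm, sides along x and y, 120 to 162 mm above the tip, with two thin yellow bands. Origin: centre of the tip (lower end); z along the stem to the head.
- probe_ring (a point): Centre of the red ring (8 mm high band) on the probe's stem, 70 mm above the tip.
- probe_block: Fixed green holder block 60 x 60 mm, 70 mm high, on a foot 84 x 84 x 8 mm; the probe stands in a hole 11.6 mm wide, 50 mm deep in the middle of its top. Origin: centre of the underside; z up. The bench in front of the mouse pad (x 0.42 to 0.47, y -0.15 to -0.08) is free.
- timer: Bystander: white timer 62 x 62 x 19 mm. Origin: centre of the underside.
- petri_dish: Bystander: round dish 57 mm across, 14 mm high. Origin: centre of the underside.
- orange_bottle: Bystander: bottle with an orange cap, 56 mm across, 104 mm high. Origin: centre of the underside.
- tip_box: Bystander: yellow box with a clear lid, 72 x 118 x 64 mm. Origin: centre of the underside.
- notebook: Bystander: black notebook 148 x 110 x 16 mm. Origin: centre of the underside.
Mind the look-alikes: they are no part of the job. Of the things shaped like the dust_cap, the blue one is meant.

How it is judged:
By the outcome, as a careful person would: the job done as asked, in the order asked, and still so for the second after the job is handed in, while the arm keeps its last pose, push and grip.
It also fails if it takes over 67 s, if anything falls off the work surface, if the arm or the gripper's body presses on something with over 40 N, if the wrist force passes 120 N, or if a joint passes its speed limit or range.

## Working session

There is one attempt and no reset: what is moved stays moved. The work goes in short steps, Python scripts to look and compute and a shell command to move; the robot and the scene stay as the last step left them, time stands still between calls to the robot, and variables do not carry over. Pictures are saved under pics/ and viewed, at most 13 in all, crops included, and the job is handed in when it is done.

```bash
mkdir -p pics
python3 - <<'E'
from station import status, eyes, r
import cv2
print(status.get_state())
for n in("side","top"):
    f=eyes.grab_frame(n); cv2.imwrite(f"pics/{n}0.png",f["color"][:,:,::-1]); print(n,f["intrinsics"],f["origin"],f["orientation"],f.keys())
E
```

```text
{'time': 0.0, 'qpos': array([-7.94415043e+01,  2.83153305e+01,  7.71273432e+01, -1.90186751e-03,
        7.46256360e+01, -5.47046941e+00]), 'joint_velocities': array([ 0.09982018,  0.07332305,  0.04336999, -0.00732321, -0.06032349,
       -0.04841746]), 'joint_torque': array([-6.16391189e-04, -8.78834724e+01, -3.81841421e+01,  7.02791428e-02,
        5.34377096e-02, -7.68265545e-05]), 'position': array([ 0.1725151 , -0.60033757,  0.21333215]), 'ee_rot': array([-1.79931827e+02, -4.68729363e-03,  1.60294677e+01]), 'ft_force': array([-0.33764069,  0.7884012 ,  0.14864576]), 'moment': array([-0.01915183, -0.04223047, -0.02866656]), 'grip_force': 0.0, 'grip_width': 0.09147319869839723}
side [[396.32903186   0.         320.24256213]
 [  0.         396.32903186 206.5363925 ]
 [  0.           0.           1.        ]] [-0.69784777 -0.72641638  0.78221331] [ 65.279267    -0.09550333 -55.00424215] dict_keys(['color', 'intrinsics', 'origin', 'orientation'])
top [[422.02678949   0.         323.29456803]
 [  0.         422.02678949 198.98361862]
 [  0.           0.           1.        ]] [0.27503366 0.09417578 1.52394152] [  8.54946098   1.0820682  -89.40723827] dict_keys(['color', 'intrinsics', 'origin', 'orientation'])
```

View pics/side0.png

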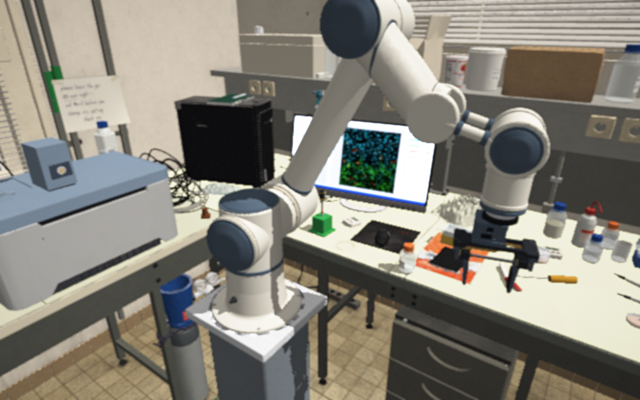

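View pics/top0.png

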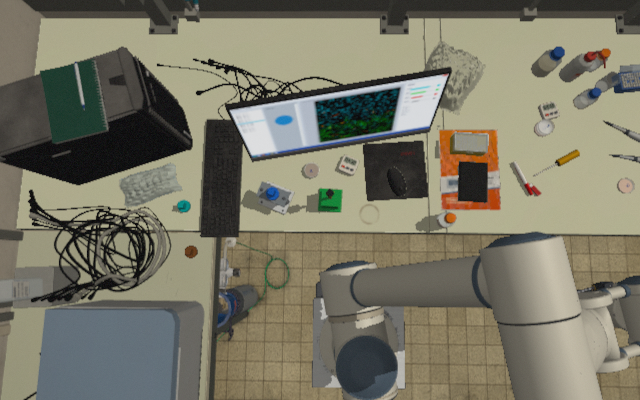

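The side view shows the green block at (322,224), with the stand hidden behind the arm. In the top view the stand with the blue cap is at (272,195), and the green block with the probe is at (330,200). The look-alikes are teal (183,206) and brown (190,252).

```bash
cat > h.py <<'E'
import numpy as np, cv2
from scipy.spatial.transform import Rotation as R
from station import status, eyes
def ray(f,u,v):
    K=f["intrinsics"]; d=np.array([(u-K[0,2])/K[0,0],-(v-K[1,2])/K[1,1],-1])
    return np.array(f["origin"]),R.from_euler("xyz",f["orientation"],degrees=True).apply(d)
def onz(f,u,v,z):
    o,d=ray(f,u,v); return o+d*(z-o[2])/d[2]
def proj(f,p):
    c=R.from_euler("xyz",f["orientation"],degrees=True).inv().apply(np.array(p)-f["origin"]); K=f["intrinsics"]
    return K[0,2]-K[0,0]*c[0]/c[2], K[1,2]+K[1,1]*c[1]/c[2]
def tri(f,a,g,b):
    o1,d1=ray(f,*a);o2,d2=ray(g,*b)
    s=np.linalg.lstsq(np.c_[d1,-d2],o2-o1,rcond=None)[0]
    p,q=o1+s[0]*d1,o2+s[1]*d2
    return (p+q)/2,np.linalg.norm(p-q)
def crop(f,u0,v0,u1,v1,s,name):
    c=cv2.resize(f["color"][v0:v1,u0:u1,::-1],None,fx=s,fy=s,interpolation=cv2.INTER_CUBIC); cv2.imwrite(name,c)
def blobs(f,box,lo,hi,minA=8):
    u0,v0,u1,v1=box; h=cv2.cvtColor(f["color"][v0:v1,u0:u1],cv2.COLOR_RGB2HSV)
    m=cv2.inRange(h,np.array(lo),np.array(hi)); n,l,s,c=cv2.connectedComponentsWithStats(m)
    return [(c[i]+[u0,v0],s[i,4],cv2.minAreaRect(np.argwhere(l==i)[:,::-1].astype(np.float32))) for i in range(1,n) if s[i,4]>=minA]
E
python3 - <<'E'
from h import *
f=eyes.grab_frame("top"); crop(f,245,170,365,225,6.6,"pics/t1.png")
print("blue",blobs(f,(245,170,300,225),(100,120,40),(130,255,255)))
print("green",blobs(f,(305,170,360,225),(45,100,30),(80,255,255)))
for p,z in(((271,193),.13),((330,195),.182),((330,200),.07)): print(onz(f,*p,z))
E
```

```text
blue [(array([272.05755396, 193.15107914]), np.int32(139), ((27.0, 23.0), (12.0, 12.0), 90.0))]
green [(array([329.69782609, 200.56304348]), np.int32(460), ((24.703449249267578, 30.041378021240234), (22.66670036315918, 21.84459114074707), 3.3664608001708984))]
[0.50333042 0.2983973  0.13      ]
[0.48966697 0.10015004 0.182     ]
[0.48994971 0.10050789 0.07      ]
```

View pics/t1.png

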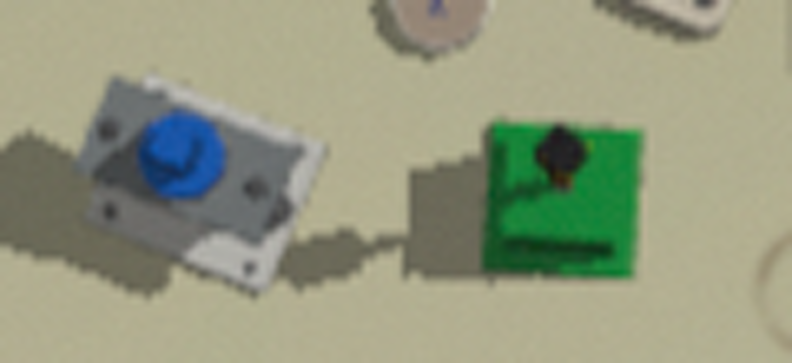

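The crop shows the cap's blue disc at full pixel (272,193), the bridge long edges tilted about 21° (stand yaw about -21°), and the probe head as a diamond at about (330,193). I'll look closer at the knob and head orientation, and at the side view.

Run:
```python
from h import *
f=eyes.grab_frame("top"); g=eyes.grab_frame("side")
print(proj(g,(.503,.298,.09)),proj(g,(.49,.1,.15)),proj(g,(.49,.1,.07)), proj(f,(.503,.298,.09)))
def up(im,u0,v0,w,h,s,gain):
    c=cv2.resize(im[v0:v0+h,u0:u0+w,::-1],None,fx=s,fy=s,interpolation=cv2.INTER_CUBIC); return np.clip(c.astype(float)*gain,0,255).astype(np.uint8)
a=up(f["color"],258,180,28,28,14,1.3); b=up(f["color"],318,180,28,28,14,2.0)
c=up(g["color"],275,185,100,56,7.9,1.3)[:, :784]
t=np.hstack([a,b]); t=cv2.resize(t,(784,200*0+392)); cv2.imwrite("pics/z1.png",t); cv2.imwrite("pics/z2.png",c)
```

```text
(np.float64(285.23136683459734), np.float64(199.94698932290075)) (np.float64(321.0458206801543), np.float64(198.788255052477)) (np.float64(320.9963731660558), np.float64(216.8123508117179)) (np.float64(272.7518261403542), np.float64(194.98155374813174))
```

View pics/z1.png

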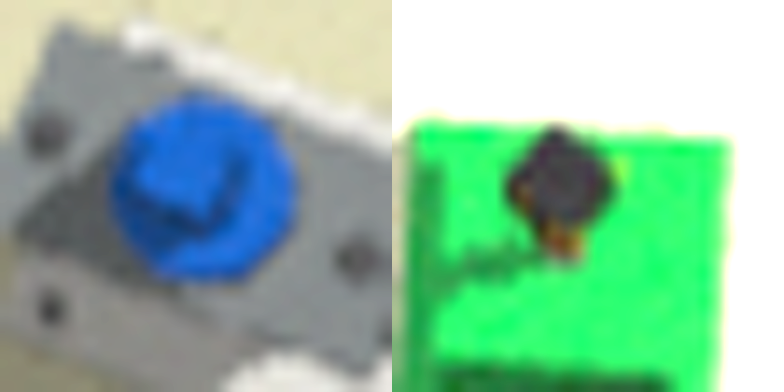

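View pics/z2.png

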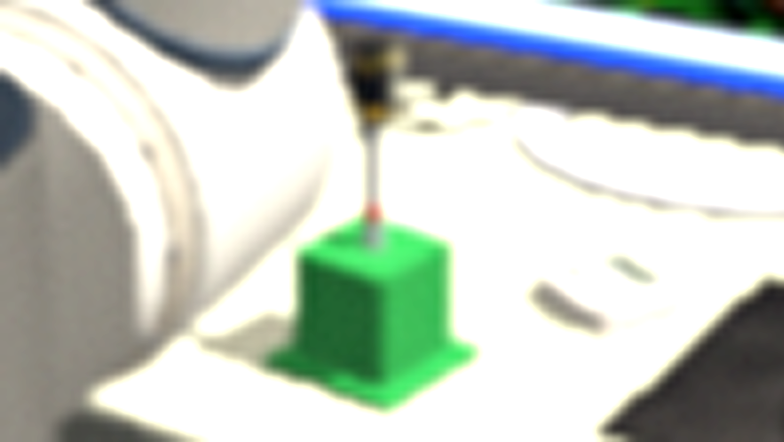

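Knob edges run about 31° down-right in the image, so the knob yaw is about -31°. The head diamond gives a yaw of about -42°, with head-top centre near (329.5,192.5) in top and (322,191) in side. The red ring is in the side view near (321.8,212).

Run:
```python
from h import *
f=eyes.grab_frame("top"); g=eyes.grab_frame("side")
print("cap",onz(f,272.05,193.0,.103)); print("head",onz(f,329.5,192.4,.182)); print("foot",onz(f,329.7,200.04,.004))
print("tri",tri(f,(329.5,192.4),g,(322,190.7)))
print("ring side z=.09",onz(g,321.8,212.2,.09))
for p in((370,213),(361,213),(380,213),(447,220),(427,200)): print("bench",p,onz(f,*p,.0))
for b in blobs(f,(318,182,342,204),(0,0,0),(179,255,60)): print("dark",b)
u0,v0=262,183; h=cv2.cvtColor(f["color"][v0:v0+21,u0:u0+21],cv2.COLOR_RGB2HSV); print(h[:,:,2])
```

```text
cap [0.50777846 0.29875223 0.103     ]
head [0.49814011 0.1018289  0.182     ]
foot [0.49955014 0.10188606 0.004     ]
tri (array([0.49836551, 0.10162666, 0.18159438]), np.float64(0.0005145243311750947))
ring side z=.09 [0.49320908 0.09832947 0.09      ]
bench (370, 213) [ 0.45373753 -0.04460453  0.        ]
bench (361, 213) [ 0.4534721  -0.01201688  0.        ]
bench (380, 213) [ 0.4540322  -0.08078212  0.        ]
bench (447, 220) [ 0.43059983 -0.32149831  0.        ]
bench (427, 200) [ 0.50295886 -0.25161927  0.        ]
dark (array([329.20454545, 193.06818182]), np.int32(44), ((11.250000953674316, 11.250000953674316), (6.363960266113281, 7.071067810058594), 45.0))
[[114 113 111 112 124 151 150 149 166 181 173 173 177 175 175 177 176 178
  176 177 177]
 [112 114 113 112 113 113 109 108 145 177 185 187 182 181 179 175 176 177
  176 177 177]
 [112 112 111 113 110 112 114 114 125 144 154 162 178 184 180 182 182 175
  176 178 178]
 [111 113 115 114 114 115 112 114 113 118 128 133 149 163 176 185 187 180
  178 179 178]
 [108 112 113 113 114 114 117 129 142 145 153 150 149 142 145 153 1
[... 746 characters left out ...]
2  73  85 103 100  98  97  90  97 130 154 166 166 154 114 107
  113 114 109]
 [ 69  71  68  71  75  92 103 103 113 141 144 159 167 166 156 124 106 113
  113 108  92]
 [ 91  83  74  71  72  77  98 128 147 167 166 167 165 152 120 102 112 113
  110 103  62]
 [105 102  93  82  67  66  78 117 129 133 135 132 125 112 103 112 114 113
  110 107  85]
 [102 107 106 101  89  79  78  74  79 102 102 100  92  98 113 111 111 110
  109 110 107]
 [ 85 109 107 109 105 100  95  92  86  99 105 112 112 113 109 109 111 109
  111 112 111]
 [ 78 108 106 108 108 107 110 108 100  96  94 105 111 110 110 108 113 111
  111 111 113]
 [ 97 111 110 106 107 109 110 108 109 107 101 103 110 102  98 104 110 110
  108 112 110]]
```

```bash
cat >> h.py <<'E'
def go(x,y,z,yaw=None):
    "units (full scale sums) in tool axes from the measured pose"
    s=status.get_state(); Rt=R.from_euler("xyz",s["ee_rot"],degrees=True)
    d=Rt.inv().apply(np.array([x,y,z])-s["position"])/.03
    t=(Rt.inv()*R.from_euler("xyz",[180,0,s["ee_rot"][2] if yaw is None else yaw],degrees=True)).as_rotvec()/.08
    print("t",round(s["time"],2),"pos",s["position"].round(4),"rot",s["ee_rot"].round(2),"shift",d.round(2),"turn",t.round(2),"w",round(s["grip_width"],4),"gf",round(s["grip_force"],1),"F",s["ft_force"].round(1))
E
python3 -m handwheel '0.5 0 0 -0.15 0 0 .87;0.5 0 0 -0.15 0 0 .87;0.5 0 0 -0.15 0 0 .87;0.5 0 0 -0.15 0 0 .87;0.5 0 0 -0.15 0 0 .87;0.5 0 0 -0.15 0 0 .87;0.5 0 0 -0.15 0 0 .87;0.5 0 0 -0.15 0 0 .87;0.5 0 0 0 0 0 .87;0.5 0 0 0 0 0 .87;0.5 0 0 0 0 0 0' 20
python3 - <<'E'
from h import *
f=eyes.grab_frame("top"); g=eyes.grab_frame("side")
go(.5078,.2988,.22,-24)
print(tri(f,(432,130),g,(432,208)), tri(f,(250,160),g,(290,180)))
E
```

```text
time: 1.72
position: [0.1726, -0.6007, 0.2499]
ee_rot: [-180.0, 0.0, -23.8]
ft_force: [0.6, 0.3, 0.8]
grip_width: 0.0453
grip_force: 0.0
t 1.82 pos [ 0.1726 -0.6007  0.2499] rot [-179.99    0.    -23.75] shift [ -1.85 -31.94   1.  ] turn [-0.    0.    0.05] w 0.0456 gf 0.0 F [-0.9  0.  -0.7]
(array([ 0.73677258, -0.25946819,  0.10937088]), np.float64(0.019732352651948695)) (array([0.61931651, 0.36977343, 0.13006221]), np.float64(0.008969280104926576))
```

```bash
python3 -m handwheel '0.5 -.055 -.95 0 0 0 0;0.5 -.055 -.95 0 0 0 0;0.5 -.055 -.95 0 0 0 0;0.5 -.055 -.95 0 0 0 0;0.5 -.055 -.95 0 0 0 0;0.5 -.055 -.95 0 0 0 0;0.5 -.055 -.95 0 0 0 0;0.5 -.055 -.95 0 0 0 0;0.5 -.055 -.95 0 0 0 0;0.5 -.055 -.95 0 0 0 0;0.5 -.055 -.95 0 0 0 0;0.5 -.055 -.95 0 0 0 0;0.5 -.055 -.95 0 0 0 0;0.5 -.055 -.95 0 0 0 0;0.5 -.055 -.95 0 0 0 0;0.5 -.055 -.95 0 0 0 0;0.5 -.055 -.95 0 0 0 0;0.5 -.055 -.95 0 0 0 0;0.5 0 0 0 0 0 0'
python3 -c "
from h import *
go(.5078,.2988,.25,-24)"
```

```text
time: 4.2
position: [0.3531, -0.1183, 0.25]
ee_rot: [-180.0, -0.0, -23.6]
ft_force: [0.1, 0.2, 0.4]
grip_width: 0.0455
grip_force: 0.0
t 4.2 pos [ 0.3531 -0.1183  0.25  ] rot [-1.7999e+02 -1.0000e-02 -2.3640e+01] shift [ -0.85 -14.8    0.  ] turn [-0.   -0.    0.08] w 0.0455 gf 0.0 F [0.1 0.2 0.4]
```

```bash
python3 -m handwheel '0.5 -.05 -.95 0 0 0 0;0.5 -.05 -.95 0 0 0 0;0.5 -.05 -.95 0 0 0 0;0.5 -.05 -.95 0 0 0 0;0.5 -.05 -.95 0 0 0 0;0.5 -.05 -.95 0 0 0 0;0.5 -.05 -.95 0 0 0 0;0.5 -.05 -.95 0 0 0 0;0.5 -.05 -.95 0 0 0 0;0.5 -.05 -.95 0 0 0 0;0.5 -.05 -.95 0 0 0 0;0.5 -.05 -.95 0 0 0 0;0.5 -.05 -.95 0 0 0 0;0.5 -.05 -.95 0 0 0 0;0.5 -.05 -.95 0 0 0 0;0.5 -.05 -.55 0 0 0 .08;0.5 0 0 0 0 0 0'
python3 - <<'E'
from h import *
go(.5078,.2988,.16,-24)
f=eyes.grab_frame("top"); g=eyes.grab_frame("side")
s=status.get_state(); print(proj(g,(.5078,.2988,.13)))
a=cv2.resize(f["color"][140:240,220:360,::-1],(784,560),interpolation=2); 
b=cv2.resize(g["color"][150:250,240:380,::-1],(784,560),interpolation=2)
cv2.imwrite("pics/c1.png",np.hstack([cv2.resize(a,(400,286)),cv2.resize(b,(400,286))]))
E
```

```text
time: 6.32
position: [0.5107, 0.2964, 0.2497]
ee_rot: [180.0, 0.0, -24.2]
ft_force: [0.1, -0.6, -0.0]
grip_width: 0.0456
grip_force: 0.0
t 6.33 pos [0.5107 0.2964 0.2497] rot [179.99   0.   -24.16] shift [-0.12 -0.03  2.99] turn [ 0.    0.   -0.04] w 0.0456 gf 0.0 F [ 0.1 -0.6 -0. ]
(np.float64(285.47302916628803), np.float64(191.01991726941506))
```

View pics/c1.png

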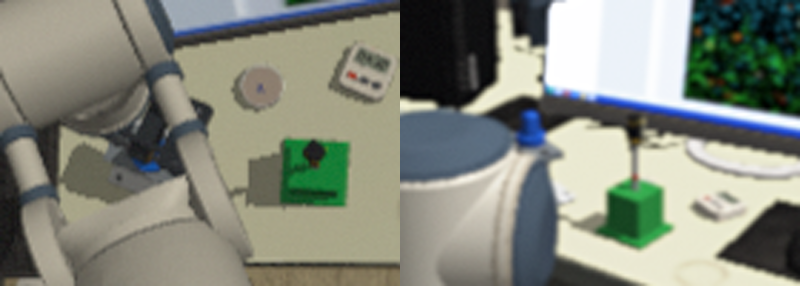

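The top view now has the arm over the stand. The side view shows the blue knob at about (286,190), next to the shoulder, so I can use it for triangulation.

Run:
```python
from h import *
g=eyes.grab_frame("side")
h=cv2.cvtColor(g["color"][182:212,272:305],cv2.COLOR_RGB2HSV); m=cv2.inRange(h,np.array((100,150,60)),np.array((118,255,255)))
for v in range(30):
    c=np.flatnonzero(m[v]); 
    if len(c): print(v+182,c.min()+272,c.max()+272,len(c))
for z in(.10,.104,.13,.136): print(z,proj(g,(.5078,.2988,z)))
```

```text
183 300 301 2
184 300 301 2
188 283 287 5
189 282 287 6
190 282 288 7
191 283 288 6
192 283 288 6
193 283 289 7
194 283 289 7
195 282 290 9
196 281 289 9
197 281 289 9
198 281 289 9
199 282 289 8
200 282 288 7
0.1 (np.float64(285.71562188951145), np.float64(197.42557199564615))
0.104 (np.float64(285.6834812926078), np.float64(196.5769003466187))
0.13 (np.float64(285.47302916628803), np.float64(191.01991726941506))
0.136 (np.float64(285.4240812951828), np.float64(189.72744996982837))
```

```bash
python3 -m handwheel '0.5 -.12 -.03 .6 0 0 0;0.5 0 0 .7 0 0 0;0.5 0 0 .7 0 0 0;0.5 0 0 .7 0 0 0;0.5 0 0 .7 0 0 0;0.5 0 0 .5 0 0 0;0.5 0 0 .4 0 0 0;0.5 0 0 .2 0 0 0;0.5 0 0 .15 0 0 0;0.5 0 0 0 0 0 0;0.5 0 0 0 0 0 0'
python3 -c "
from h import *
go(.5078,.2988,.109,-24)"
```

```text
time: 7.85
position: [0.5077, 0.2987, 0.1108]
ee_rot: [-180.0, -0.0, -24.2]
ft_force: [0.6, 0.9, 0.9]
grip_width: 0.0458
grip_force: 0.0
t 7.85 pos [0.5077 0.2987 0.1108] rot [-1.7998e+02 -2.0000e-02 -2.4210e+01] shift [ 0.   -0.    0.06] turn [-0.01 -0.   -0.05] w 0.0458 gf 0.0 F [0.6 0.9 0.9]
```

```bash
python3 -m handwheel '0.3 0 0 .06 0 0 0;0.15 0 0 0 0 0 0;0.15 0 0 0 0 0 0;0.1 0 0 0 0 0 0;0.1 0 0 0 0 0 0;0.1 0 0 0 0 0 0;0.1 0 0 0 0 0 0' 20
python3 -c "
from h import *
go(.5078,.2988,.109,-24)"
```

```text
time: 8.72
position: [0.5079, 0.2988, 0.1088]
ee_rot: [-180.0, -0.0, -24.2]
ft_force: [3.9, 3.2, 0.4]
grip_width: 0.0201
grip_force: 20.0
t 8.72 pos [0.5079 0.2988 0.1088] rot [-1.7996e+02 -3.0000e-02 -2.4220e+01] shift [-0.    0.   -0.01] turn [-0.01 -0.01 -0.05] w 0.0201 gf 20.0 F [3.9 3.2 0.4]
```

```bash
python3 -m handwheel '0.1 .01 -.03 0 0 0 0;0.1 0 0 0 0 0 0'; python3 -m handwheel '0.1 0 0 -.1 0 0 0;0.1 0 0 -.2 0 0 0;0.1 0 0 -.4 0 0 0;0.1 0 0 -.6 0 0 0;0.1 0 0 -.8 0 0 0;0.1 0 0 -.8 0 0 0;0.1 0 0 -.8 0 0 0;0.1 0 0 -.5 0 0 0;0.1 0 0 0 0 0 0;0.1 0 0 0 0 0 0'
python3 - <<'E'
from h import *
go(.447,-.122,.235,-24)
g=eyes.grab_frame("side"); f=eyes.grab_frame("top")
crop(g,245,130,345,205,5,"pics/d.png"); print([ (b[0],b[1]) for b in blobs(g,(262,140,298,212),(100,150,60),(118,255,255))])
E
```

```text
time: 8.98
position: [0.508, 0.2991, 0.1087]
ee_rot: [180.0, 0.0, -24.2]
ft_force: [1.4, -1.4, 3.6]
grip_width: 0.02
grip_force: 20.0
time: 10.22
position: [0.5077, 0.2991, 0.2338]
ee_rot: [179.9, 0.0, -24.2]
ft_force: [-0.6, 0.1, -0.7]
grip_width: 0.0202
grip_force: 20.0
t 10.22 pos [0.5077 0.2991 0.2338] rot [ 1.7994e+02  5.0000e-02 -2.4210e+01] shift [ 3.91 13.63 -0.03] turn [ 0.01  0.01 -0.05] w 0.0202 gf 20.0 F [-0.6  0.1 -0.7]
[(array([284.71428571, 170.28571429]), np.int32(35))]
```

```bash
python3 -m handwheel '0.1 .1 .4 -.1 0 0 0;0.1 .2 .7 -.1 0 0 0;0.1 .25 .85 0 0 0 0;0.1 .25 .85 0 0 0 0;0.1 .25 .85 0 0 0 0;0.1 .25 .85 0 0 0 0;0.1 .25 .85 0 0 0 0;0.1 .25 .85 0 0 0 0;0.1 .25 .85 0 0 0 0;0.1 .25 .85 0 0 0 0;0.1 .25 .85 0 0 0 0;0.1 .25 .85 0 0 0 0;0.1 .25 .85 0 0 0 0;0.1 .25 .85 0 0 0 0;0.1 .25 .85 0 0 0 0;0.1 .25 .85 0 0 0 0;0.1 .15 .6 0 0 0 0;0.1 0 0 0 0 0 0;0.1 0 0 0 0 0 0'
python3 - <<'E'
from h import *
go(.447,-.122,.03,-24)
f=eyes.grab_frame("top"); g=eyes.grab_frame("side"); 
a=cv2.resize(f["color"][170:240,240:380,::-1],(800,400),interpolation=2); b=cv2.resize(g["color"][130:250,300:440,::-1],(233,200))
cv2.imwrite("pics/e1.png",np.vstack([a,np.hstack([b,np.zeros((200,567,3),np.uint8)])]))
E
```

```text
time: 12.7
position: [0.4484, -0.1214, 0.2407]
ee_rot: [-180.0, -0.0, -24.2]
ft_force: [-0.2, 1.1, -1.1]
grip_width: 0.02
grip_force: 20.0
t 12.7 pos [ 0.4484 -0.1214  0.2407] rot [-179.99   -0.    -24.25] shift [-0.03  0.04  7.02] turn [-0.   -0.   -0.05] w 0.02 gf 20.0 F [-0.2  1.1 -1.1]
```

View pics/e1.png

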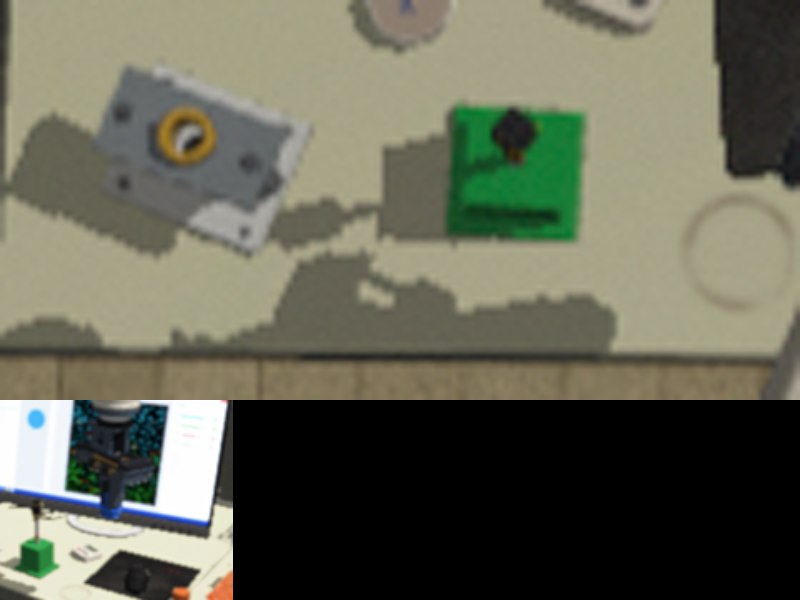

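The cap is in the gripper at (0.448,-0.121). The open brass bush is visible at about full pixel (272,193), and the ring at crop (740,250) is only a flat stain. Next I measure the bush and lower the cap.

```bash
python3 - <<'E'
from h import *
f=eyes.grab_frame("top"); np.save("top_bush.npy",f["color"])
c=f["color"][180:206,259:286]; h=cv2.cvtColor(c,cv2.COLOR_RGB2HSV)
for smin in(80,110,140):
    m=cv2.inRange(h,np.array((8,smin,60)),np.array((35,255,255)))
    n,l,s,_=cv2.connectedComponentsWithStats(m); i=1+np.argmax(s[1:,4]); p=np.argwhere(l==i)[:,::-1].astype(np.float32)
    (e,ax,an)=cv2.fitEllipse(cv2.convexHull(p)); (mc,mr)=cv2.minEnclosingCircle(p)
    print(smin,len(p),np.array(e)+[259,180],ax,np.array(mc)+[259,180],mr,onz(f,e[0]+259,e[1]+180,.1),onz(f,mc[0]+259,mc[1]+180,.1))
E
python3 -m handwheel '0.1 -.03 .04 .5 0 0 0;0.1 0 0 .9 0 0 0;0.1 0 0 .9 0 0 0;0.1 0 0 .9 0 0 0;0.1 0 0 .9 0 0 0;0.1 0 0 .9 0 0 0;0.1 0 0 .8 0 0 0;0.1 0 0 .6 0 0 0;0.1 0 0 .4 0 0 0;0.1 0 0 .25 0 0 0;0.1 0 0 .1 0 0 0;0.1 0 0 0 0 0 0;0.1 0 0 0 0 0 0'
python3 -c "
from h import *
go(.447,-.122,.0187,-24)"
```

```text
80 67 [272.04294205 193.36072826] (9.524425506591797, 10.306204795837402) [272.  193.5] 5.2202534675598145 [0.50701699 0.29917276 0.1       ] [0.50653236 0.29930654 0.1       ]
110 56 [272.23568153 193.43909836] (9.28794002532959, 9.58546257019043) [272.34000015 193.35999966] 4.940262317657471 [0.50674968 0.29850281 0.1       ] [0.50702692 0.29815218 0.1       ]
140 48 [272.20533466 193.47478962] (9.048523902893066, 9.548735618591309) [272.22222233 193.33333302] 4.8241658210754395 [0.506625   0.29860355 0.1       ] [0.50711658 0.29855948 0.1       ]
time: 14.48
position: [0.4478, -0.1222, 0.0265]
ee_rot: [-180.0, -0.0, -24.2]
ft_force: [0.2, -0.6, 0.1]
grip_width: 0.0199
grip_force: 20.0
t 14.47 pos [ 0.4478 -0.1222  0.0265] rot [-1.800e+02 -4.000e-02 -2.421e+01] shift [-0.03  0.    0.26] turn [-0.   -0.01 -0.05] w 0.0199 gf 20.0 F [ 0.2 -0.6  0.1]
```

```bash
python3 -m handwheel '0.1 0 0 .1 0 0 0;0.1 0 0 .08 0 0 0;0.1 0 0 .04 0 0 0;0.1 0 0 0 0 0 0'; python3 -m handwheel '0.1 0 0 .02 0 0 0;0.1 0 0 0 0 0 0'; python3 -m handwheel '0.1 0 0 .02 0 0 0;0.1 0 0 0 0 0 0'
```

```text
time: 14.98
position: [0.4475, -0.1221, 0.0194]
ee_rot: [-180.0, 0.0, -24.2]
ft_force: [0.5, -0.0, 0.3]
grip_width: 0.02
grip_force: 20.0
time: 15.22
position: [0.4475, -0.1221, 0.0189]
ee_rot: [180.0, 0.0, -24.2]
ft_force: [-0.7, -0.1, -0.3]
grip_width: 0.0199
grip_force: 20.0
time: 15.48
position: [0.4476, -0.1221, 0.0186]
ee_rot: [-180.0, -0.0, -24.2]
ft_force: [0.1, 1.2, 6.9]
grip_width: 0.0199
grip_force: 20.0
```

```bash
python3 -m handwheel '0.3 0 0 0 0 0 0;0.5 0 0 0 0 0 0;0.5 0 0 0 0 0 0;0.5 0 0 0 0 0 0;0.5 0 0 -.2 0 0 0;0.5 0 0 -.5 0 0 0;0.5 0 0 -.9 0 0 0;0.5 0 0 -.9 0 0 0;0.5 0 0 -.9 0 0 0;0.5 0 0 -.9 0 0 0;0.5 0 0 -.9 0 0 0;0.5 0 0 -.9 0 0 0;0.5 0 0 -.9 0 0 0;0.5 0 0 -.2 0 0 0;0.5 0 0 0 0 0 0'
python3 - <<'E'
from h import *
f=eyes.grab_frame("top"); g=eyes.grab_frame("side")
print(proj(g,(.4475,-.122,.02)))
go(.498,.1018,.235,-45)
for n,b in(("top",(340,180,420,235)),("side",(330,180,470,260))):
    print(n,[(x[0],x[1]) for x in blobs(f if n=="top" else g,b,(100,150,60),(118,255,255))])
h=cv2.cvtColor(g["color"],cv2.COLOR_RGB2HSV)[195:250,300:345]
E
```

```text
time: 17.35
position: [0.4474, -0.122, 0.2342]
ee_rot: [-180.0, -0.0, -24.2]
ft_force: [0.5, 0.2, -1.2]
grip_width: 0.0456
grip_force: 0.0
(np.float64(363.0406760447033), np.float64(247.94606257696708))
t 17.45 pos [ 0.447  -0.1219  0.2335] rot [ 1.800e+02  8.000e-02 -2.421e+01] shift [-1.51 -7.5  -0.05] turn [0.   0.02 4.54] w 0.0459 gf 0.0 F [0.6 0.2 0.1]
top [(array([396.23076923, 215.76923077]), np.int32(13))]
side [(array([343.76056338, 190.47887324]), np.int32(71)), (array([364.07142857, 193.64285714]), np.int32(14)), (array([400.74418605, 200.34108527]), np.int32(129)), (array([362.86315789, 247.97894737]), np.int32(95))]
```

```bash
python3 -m handwheel '0.5 -.15 -.75 0 0 0 0;0.5 -.15 -.75 0 0 0 0;0.5 -.15 -.75 0 0 0 0;0.5 -.15 -.75 0 0 0 0;0.5 -.15 -.75 0 0 0 0;0.5 -.15 -.75 0 0 0 0;0.5 -.15 -.75 0 0 0 0;0.5 -.15 -.75 0 0 0 0;0.5 -.15 -.75 0 0 0 0;0.5 -.15 -.75 0 0 0 0;0.5 0 0 0 0 0 .9;0.5 0 0 0 0 0 .9;0.5 0 0 0 0 0 .9;0.5 0 0 0 0 0 .9;0.5 0 0 0 0 0 .9;0.5 0 0 0 0 0 0'
python3 - <<'E'
from h import *
f=eyes.grab_frame("top"); g=eyes.grab_frame("side")
go(.498,.1018,.145,-45)
for z in(.182,.14,.11,.09): print(z,proj(g,(.498,.1018,z)),proj(f,(.498,.1018,z)))
a=cv2.resize(f["color"][165:225,300:360,::-1],(400,400),interpolation=2); b=cv2.resize(g["color"][165:225,290:350,::-1],(400,400),interpolation=2)
cv2.imwrite("pics/f1.png",np.hstack([a,b]))
E
```

```text
time: 19.45
position: [0.4984, 0.1015, 0.2334]
ee_rot: [179.9, 0.1, -44.8]
ft_force: [-0.8, -0.3, -0.0]
grip_width: 0.0456
grip_force: 0.0
t 19.55 pos [0.4985 0.1015 0.2337] rot [ 1.7995e+02  4.0000e-02 -4.4740e+01] shift [-0.02  0.    2.96] turn [0.01 0.01 0.06] w 0.0453 gf 0.0 F [ 0.4 -0.8  0.6]
0.182 (np.float64(321.8474016224521), np.float64(190.63096571449643)) (np.float64(329.5086145592004), np.float64(192.44295510665322))
0.14 (np.float64(321.8122208671872), np.float64(200.31693746573958)) (np.float64(329.56332934362933), np.float64(194.51648620132872))
0.11 (np.float64(321.78756393492216), np.float64(207.10548841051758)) (np.float64(329.6004674617928), np.float64(195.92391279750828))
0.09 (np.float64(321.7713393600293), np.float64(211.5724412347184)) (np.float64(329.6243826828511), np.float64(196.8302300756991))
```

View pics/f1.png

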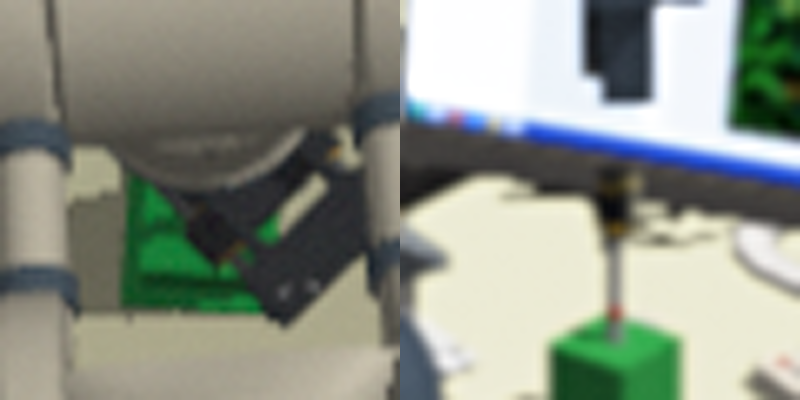

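Top view shows the head between the open fingers. In the side view the head column is at u≈322, as predicted. I'm descending to grip.

```bash
python3 -m handwheel '0.5 -.02 0 .5 0 0 .06;0.5 0 0 .7 0 0 0;0.5 0 0 .7 0 0 0;0.5 0 0 .5 0 0 0;0.5 0 0 .3 0 0 0;0.5 0 0 .2 0 0 0;0.5 0 0 .05 0 0 0;0.5 0 0 0 0 0 0;0.3 0 0 0 0 0 0;0.3 0 0 0 0 0 0' 12
python3 -m handwheel '0.15 0 0 0 0 0 0;0.1 0 0 0 0 0 0;0.1 0 0 0 0 0 0;0.1 0 0 0 0 0 0;0.1 0 0 0 0 0 0' 12
python3 -c "
from h import *
go(.498,.1018,.145,-45)"
```

```text
time: 20.8
position: [0.4985, 0.102, 0.1461]
ee_rot: [-180.0, -0.0, -45.1]
ft_force: [-0.2, 0.4, 0.8]
grip_width: 0.0291
grip_force: 0.0
time: 21.42
position: [0.4984, 0.102, 0.1459]
ee_rot: [-180.0, -0.0, -45.1]
ft_force: [-0.5, -0.3, 4.2]
grip_width: 0.0197
grip_force: 12.0
t 21.43 pos [0.4984 0.102  0.1459] rot [-179.99   -0.    -45.11] shift [-0.01  0.01  0.03] turn [-0.   -0.   -0.03] w 0.0197 gf 12.0 F [-0.5 -0.3  4.2]
```

```bash
python3 -m handwheel '0.1 0 0 0 0 0 0;0.1 0 0 -.1 0 0 0;0.1 0 0 -.2 0 0 0;0.1 0 0 -.3 0 0 0;0.1 0 0 -.4 0 0 0;0.1 0 0 -.5 0 0 0' 25
python3 -m handwheel '0.1 0 0 -.5 0 0 0;0.1 0 0 -.6 0 0 0;0.1 0 0 -.6 0 0 0;0.1 0 0 -.6 0 0 0;0.1 0 0 -.4 0 0 0;0.1 0 0 0 0 0 0;0.1 0 0 0 0 0 0'
python3 - <<'E'
from h import *
f=eyes.grab_frame("top"); g=eyes.grab_frame("side")
go(.5075,.2989,.265,-24)
s=status.get_state(); p=s["position"]; tz=p[2]-.1259
for z in(0,.07,.12,.162): print(z,proj(g,(p[0],p[1],tz+z)))
b=cv2.resize(g["color"][140:225,290:350,::-1],(560,793)[::1],interpolation=2); b=cv2.resize(b,(420,595),interpolation=2)
cv2.imwrite("pics/g1.png",b)
E
```

```text
time: 22.18
position: [0.4983, 0.102, 0.1918]
ee_rot: [180.0, 0.0, -45.1]
ft_force: [-0.3, -0.2, -1.1]
grip_width: 0.0197
grip_force: 25.0
time: 23.05
position: [0.498, 0.1019, 0.2713]
ee_rot: [180.0, 0.0, -45.1]
ft_force: [-0.1, 0.2, -1.7]
grip_width: 0.02
grip_force: 25.0
t 23.15 pos [0.498  0.1019 0.2712] rot [ 1.7995e+02  4.0000e-02 -4.5120e+01] shift [-4.43 -4.86  0.21] turn [ 0.01  0.01 -4.61] w 0.0195 gf 25.0 F [-0.3  0.  -0.6]
0 (np.float64(321.7879656416759), np.float64(199.10068861881183))
0.07 (np.float64(321.8466662867414), np.float64(182.7909348847031))
0.12 (np.float64(321.88996381608933), np.float64(170.76087899398516))
0.162 (np.float64(321.9272543338893), np.float64(160.39984869768782))
```

View pics/g1.png

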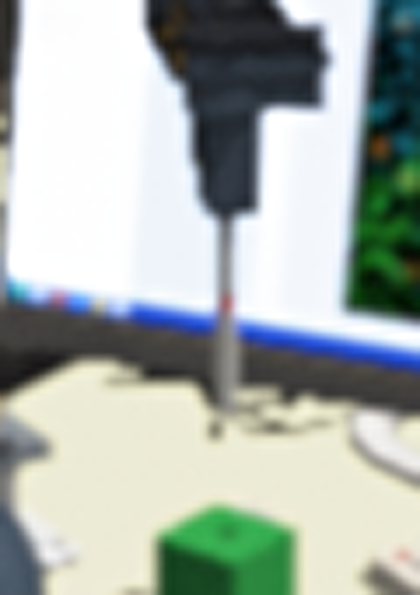

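The probe hangs upright. The ring is at (321.8,182.6) and the tip at (321.6,198.6), matching the prediction to 0.5 px. I carry it over the bush.

```bash
python3 -m handwheel '0.1 -.2 -.22 0 0 0 0;0.1 -.37 -.41 0 0 0 0;0.1 -.48 -.53 0 0 0 0;0.1 -.48 -.53 0 0 0 0;0.1 -.48 -.53 0 0 0 0;0.1 -.48 -.53 0 0 0 0;0.1 -.48 -.53 0 0 0 0;0.1 -.48 -.53 0 0 0 0;0.1 -.48 -.53 0 0 0 0;0.1 -.3 -.32 0 0 0 0;0.1 -.2 -.2 0 0 0 0;0.1 0 0 0 0 0 -.6;0.1 0 0 0 0 0 -.8;0.1 0 0 0 0 0 -.8;0.1 0 0 0 0 0 -.8;0.1 0 0 0 0 0 -.8;0.1 0 0 0 0 0 -.8;0.1 0 0 0 0 0 0;0.1 0 0 0 0 0 0'
python3 - <<'E'
from h import *
f=eyes.grab_frame("top"); g=eyes.grab_frame("side")
go(.5075,.2989,.24,-24)
s=status.get_state(); p=s["position"]; tz=p[2]-.1259
for z in(0,.07,.12,.162): print(z,proj(g,(p[0],p[1],tz+z)),proj(f,(p[0],p[1],tz+z)))
print("mouth",proj(g,(.5075,.2989,.1)),proj(f,(.5075,.2989,.1)))
a=cv2.resize(f["color"][160:220,242:302,::-1],(400,400),interpolation=2); b=cv2.resize(g["color"][155:215,260:320,::-1],(400,400),interpolation=2)
cv2.imwrite("pics/h1.png",np.hstack([a,b]))
E
```

```text
time: 25.52
position: [0.5079, 0.2989, 0.2718]
ee_rot: [180.0, -0.0, -24.1]
ft_force: [-0.2, 0.7, 0.5]
grip_width: 0.0202
grip_force: 25.0
t 25.62 pos [0.5079 0.299  0.2718] rot [180.     0.   -24.09] shift [-0.01  0.01  1.06] turn [ 0.    0.   -0.02] w 0.0199 gf 25.0 F [-0.4 -0.2 -0.1]
0 (np.float64(285.32567331553236), np.float64(187.56518182639473)) (np.float64(270.1904408281789), np.float64(190.86456890921102))
0.07 (np.float64(284.7406364297001), np.float64(172.12495240667351)) (np.float64(267.01224192604104), np.float64(187.14602694842412))
0.12 (np.float64(284.31002169398954), np.float64(160.76021546119912)) (np.float64(264.5320895086302), np.float64(184.24421019079907))
0.162 (np.float64(283.93976554467633), np.float64(150.98845571766464)) (np.float64(262.296058908806), np.float64(181.62801974234839))
mouth (np.float64(285.6535264249166), np.float64(197.44276857055362)) (np.float64(272.12630591787547), np.float64(193.22222490822122))
```

View pics/h1.png

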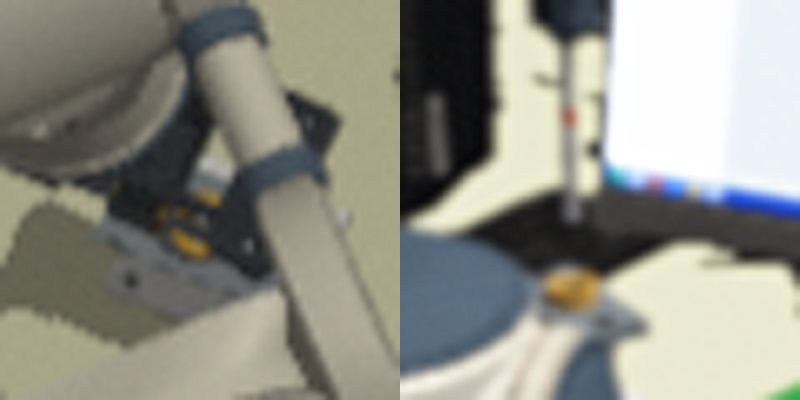

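The side view shows the stem column at u≈285.4 directly above the brass bush, which is at u≈285.5, with the tip about 45 mm above the mouth. I'll check with masks.

```bash
python3 - <<'E'
from h import *
g=eyes.grab_frame("side")
h=cv2.cvtColor(g["color"],cv2.COLOR_RGB2HSV); m=cv2.inRange(h[190:208,276:298],np.array((8,100,50)),np.array((35,255,255)))
for v in range(18):
    c=np.flatnonzero(m[v])
    if len(c): print(v+190,c.min()+276,c.max()+276)
w=g["color"][174:186,279:293].sum(2).astype(int); print(w)
E
python3 -m handwheel '0.1 -.01 0 .3 0 0 0;0.1 0 0 .3 0 0 0;0.1 0 0 .3 0 0 0;0.1 0 0 .2 0 0 0;0.1 0 0 .1 0 0 0;0.1 0 0 0 0 0 0;0.1 0 0 0 0 0 0'
python3 -c "
from h import *
go(.5075,.2989,.1559,-24)"
```

```text
195 288 289
196 285 289
197 282 289
198 282 289
199 282 288
200 283 288
[[677 677 679 676 622 483 439 568 669 673 570 501 716 765]
 [677 677 680 678 624 493 458 574 650 619 509 508 727 765]
 [677 676 678 674 625 490 447 552 573 442 333 503 749 765]
 [675 679 677 672 620 488 438 528 523 323 216 499 754 765]
 [677 677 680 675 624 482 430 533 562 434 324 489 733 765]
 [678 677 679 675 627 498 435 552 640 615 508 466 634 737]
 [677 677 682 681 642 522 444 559 670 677 578 436 490 602]
 [682 681 685 681 641 526 451 558 670 685 582 398 377 457]
 [680 670 648 612 549 467 421 541 654 664 547 344 273 332]
 [617 552 467 390 332 316 367 479 568 558 428 266 214 239]
 [433 326 231 156 147 209 312 384 385 358 285 211 197 192]
 [203 143 104  78 105 198 303 329 246 198 206 190 183 187]]
time: 26.55
position: [0.5078, 0.2992, 0.2361]
ee_rot: [-180.0, -0.0, -24.0]
ft_force: [-0.1, 0.8, -1.0]
grip_width: 0.0197
grip_force: 25.0
t 26.55 pos [0.5078 0.2992 0.2361] rot [-1.7998e+02 -2.0000e-02 -2.4030e+01] shift [-0.    0.01  2.67] turn [-0.   -0.   -0.01] w 0.0197 gf 25.0 F [-0.1  0.8 -1. ]
```

```bash
python3 -m handwheel '0.1 -.01 0 .1 0 0 0;0.1 0 0 .2 0 0 0;0.1 0 0 .25 0 0 0;0.1 0 0 .25 0 0 0;0.1 0 0 0 0 0 0'
python3 - <<'E'
from h import *
g=eyes.grab_frame("side"); go(.5075,.2989,.1559,-24)
c=g["color"].astype(int); m=(c[...,0]-c[...,2])[192:203,278:294]; print(m); print(c[184:203,278:294].sum(2))
E
```

```text
time: 27.18
position: [0.507, 0.2991, 0.211]
ee_rot: [179.9, 0.1, -24.0]
ft_force: [-0.5, -0.9, -0.6]
grip_width: 0.0201
grip_force: 25.0
t 27.23 pos [0.5072 0.2992 0.2115] rot [ 1.7997e+02  3.0000e-02 -2.4030e+01] shift [0.01 0.   1.85] turn [ 0.01  0.01 -0.01] w 0.0196 gf 25.0 F [ 0.3  0.7 -0.7]
[[  3   4   2   4   4   1   1  -1   0   0   1   1   2   1   2   1]
 [  4   3   3   3   2   1  -1   0  -1   0   1   3   2   1   1   1]
 [ -6   1   1   0   0  -1  -2   0  -2   1   4   3   1   2   4   9]
 [-16  -5  -2   0   7  14   9   1   3  18  31  24   6   8  16  24]
 [-23 -12  -6   3  25  39  32  13  14  41  72  61  26  19  28  30]
 [-29 -21 -11   7  41  68  60  34  32  67 100  83  35  23  29  29]
 [-31 -25 -12  11  55  90  86  65  66  93 110  75  25  18  26  26]
 [-31 -21  -8  10  46  79  85  83  89 104 102  61  11   3  16  27]
 [-27 -13  -2   2  18  41  63  76  83  86  76  36  -2 -11   0  12]
 [-18  -2   1  -4  -1  10  25  36  42  41  30   8  -9 -15 -12  -5]
 [ -3  10  10   0  -4  -2   1   1   2   2  -2  -6  -8 -11 -12 -12]]
[[508 425 326 231 159 153 216 317 374 375 356 280 210 194 194 1
[... 510 characters left out ...]
 212 104  79  97 104  95  88]
 [119 105 102 102 105 123 196 292 315 221 112  85  87  96  85  82]
 [147 106  94 107 137 181 245 307 323 232 129  88  79  83 103 165]
 [225 184 152 175 240 310 336 339 346 295 208 134 106 156 274 402]
 [297 285 260 267 320 367 361 347 370 374 323 273 261 365 514 610]
 [325 344 350 346 343 345 337 342 378 399 407 412 454 550 648 684]
 [313 347 366 352 334 334 338 340 374 405 434 458 509 596 660 684]
 [310 340 336 295 263 270 286 307 335 372 408 435 470 529 595 650]
 [328 375 391 325 272 249 248 280 319 365 394 421 441 453 497 562]
 [373 445 444 388 351 329 314 334 362 390 412 415 410 422 439 476]
 [459 525 481 391 373 397 399 407 416 418 402 360 342 361 402 429]]
```

```bash
python3 -m handwheel '0.1 .01 0 .15 0 0 0;0.1 0 0 .2 0 0 0;0.1 0 0 .25 0 0 0;0.1 0 0 .25 0 0 0;0.1 0 0 .25 0 0 0;0.1 0 0 .25 0 0 0;0.1 0 0 .2 0 0 0;0.1 0 0 .15 0 0 0;0.1 0 0 .1 0 0 0;0.1 0 0 .05 0 0 0;0.1 0 0 0 0 0 0;0.1 0 0 0 0 0 0'
python3 - <<'E'
from h import *
go(.5075,.299,.1559,-24)
g=eyes.grab_frame("side"); c=g["color"].astype(int); print((c[...,0]-c[...,1])[186:204,281:292]); print(c[184:203,278:294].sum(2)); s=status.get_state(); print(proj(g,(.5075,.299,.1)))
f=eyes.grab_frame("top")
a=cv2.resize(f["color"][160:220,242:302,::-1],(400,400),interpolation=2); b=cv2.resize(g["color"][165:225,255:315,::-1],(400,400),interpolation=2)
cv2.imwrite("pics/i1.png",np.hstack([a,b]))
E
```

```text
time: 28.72
position: [0.5077, 0.2992, 0.1565]
ee_rot: [-180.0, -0.0, -24.0]
ft_force: [0.3, 0.8, -1.0]
grip_width: 0.0201
grip_force: 25.0
t 28.73 pos [0.5077 0.2992 0.1565] rot [-1.7999e+02 -1.0000e-02 -2.4030e+01] shift [-0.    0.01  0.02] turn [-0.   -0.   -0.01] w 0.0201 gf 25.0 F [ 0.3  0.8 -1. ]
[[ 1  0 -2 -4 -4 -4 -5 -2  0  1  3]
 [ 1  1  1 -2  0 -1  0  1  2  2  2]
 [ 0  1  1  2  0  1  0  1  2  1  2]
 [ 2  2  1  1  1  1  1  1  1  2  3]
 [ 2  1  1  1  0  1  2  1  1  2  1]
 [ 2  1  0  1  2  2 -1  2  1  2  1]
 [ 3  3  1  0  1  2  1  1  1  1  1]
 [ 1  3  1  1  0  1  0  0  1  2  0]
 [ 0 -1 -1 -1  0  0  1  3  3  1  0]
 [ 1  3  4  5  5  9 15 16  9  2  0]
 [ 2 10 15 21 29 36 39 35 23  7  0]
 [ 5 18 28 39 60 70 59 43 29  9  1]
 [ 4 22 35 44 61 68 59 44 28  5 -1]
 [ 4 17 30 36 44 48 44 39 23  2 -4]
 [ 1  5 16 22 28 33 32 27 15 -1 -6]
 [-4 -3  3 10 13 16 15 12  3 -5 -6]
 [-1 -2 -2 -1  0 -1 -1 -1 -3 -4 -6]
 [ 5  5  3  2  1 -3 -4 -6 -5 -4 -4]]
[[508 398 232  95  70  94 120 127 152 187 193 212 284 323 253 196]
 [273 200 128  78  83 101 115 130 149 176 172 184 217 239 212 183]
 [110  98  87
[... 490 characters left out ...]
314 235 132  87  92  98  86  78]
 [146 111  93 103 137 185 237 294 315 245 147  90  82  83 103 165]
 [223 184 149 172 240 312 343 341 339 295 209 133 102 158 271 401]
 [296 286 262 278 332 369 367 336 340 340 313 269 260 367 509 609]
 [321 342 353 367 368 352 323 289 303 348 391 415 449 548 640 681]
 [318 344 367 364 349 335 313 285 306 364 426 458 503 595 659 681]
 [307 332 339 292 264 269 279 290 311 360 401 436 470 528 595 648]
 [324 376 385 324 270 249 247 283 318 357 391 422 435 454 494 560]
 [370 440 441 387 351 329 314 332 365 392 410 411 413 415 439 473]
 [458 523 483 388 374 395 400 406 419 414 402 360 337 360 399 423]]
(np.float64(285.6356584876057), np.float64(197.43747725868104))
```

View pics/i1.png

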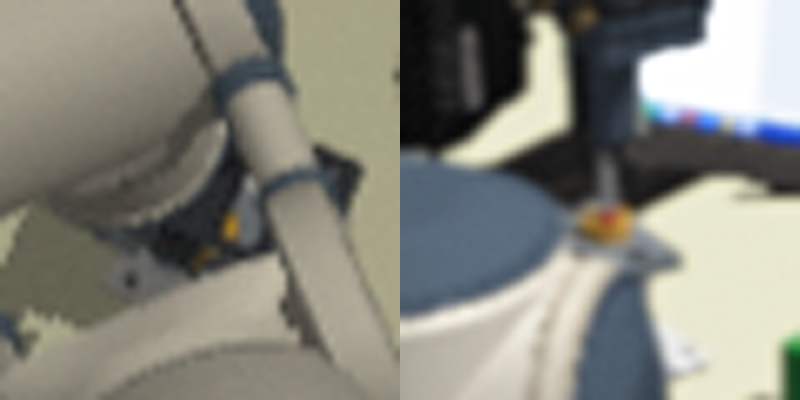

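The red ring sits inside the brass mouth at about (286,197.5), where level is predicted at (285.6,197.4), and the stem is central. One last 0.6 mm trim, let it settle, then hand in.

```bash
python3 -m handwheel '0.1 0 0 .02 0 0 0;0.1 0 0 0 0 0 0;0.1 0 0 0 0 0 0;0.1 0 0 0 0 0 0;0.1 0 0 0 0 0 0'
python3 - <<'E'
from h import *
from station import r
go(.5075,.299,.1559,-24)
g=eyes.grab_frame("side"); print([(x[0],x[1]) for x in blobs(g,(350,235,375,262),(100,150,60),(118,255,255))])
print(r.finish_job())
E
```

```text
time: 29.45
position: [0.5076, 0.2991, 0.1557]
ee_rot: [180.0, 0.0, -24.0]
ft_force: [-0.2, 0.1, -1.3]
grip_width: 0.0202
grip_force: 25.0
t 29.45 pos [0.5076 0.2991 0.1557] rot [180.     0.   -24.03] shift [-0.    0.01 -0.01] turn [ 0.    0.   -0.01] w 0.0202 gf 25.0 F [-0.2  0.1 -1.3]
[(array([362.86315789, 247.97894737]), np.int32(95))]
the job is handed in; nothing more can be done
None
```

I handed the job in at 29.5 s: the blue cap stands released on the bench at about (0.447, -0.122), and the arm is holding the probe still in the bush with its red ring level with the top, centred to within about 1 mm by camera; I felt no contact with the stand on the way down, and I haven't seen a verdict.

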